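Make up two stamping kits for the next printing class

ROBOT

A 6-joint arm with a two-finger parallel gripper is mounted at the origin on the work surface. World frame = base frame: x ahead of the robot, y to its left, z up, the work surface at z = 0. Lengths are in m, angles in degrees, forces in N, time in s.
With the tool pointing down it reaches from about 0.3 to 0.875 m from the base axis. Payload 6.4 kg.
Tool frame: the origin (TCP) lies midway between the tips of the shut fingers; the grasp point (between the pads) lies 19 mm behind it; z points along the fingers, y is the line along which they close (so a half turn about z gives the same grasp; the last joint's range is limited). The gripper opens to 85 mm and grips with 20 to 120 N. Pads are 22 mm wide; open, the fingers measure 114 mm over their backs; the gripper's body (76 mm by 85 mm) begins 54 mm behind the grasp point. The pads swing forward as they close: fully open they stand 13 mm farther back than shut.
Start: joints at [-84.93, 10.359, 92.074, -0, 77.567, -11.82], TCP at [0.167, -0.55, 0.193] pointing down, gripper open.
Joint ranges: [-171.53, 171.53], [-51.25, 118.39], [17.06, 147.69], [-65.23, 245.23], [0, 150.52], [-178.68, 178.68]. Speed limits (degrees/s): [147.25, 147.25, 172.46, 180, 180, 180].

INTERFACE

Orientations are given as a 3x3 rotation matrix whose columns are the frame's x, y, z axes.
In Python, from plant import robot gives the robot as it stands. Calls block until the motion is done:
- robot.movep(position, orientation): joint-space move of the TCP to a pose.
- robot.move_straight(position, attitude=None, vel=0.15, threshold=None): straight line of the TCP; attitude=None keeps the orientation; vel is the mean speed in m/s. With threshold (N) it stops when the force on the tool has changed by that much, and returns True; else False.
- robot.move_joints(angles): joint-space move.
- robot.gripper_open() and robot.gripper_close(grasp_force=None): open the fingers fully, or close them until they stop; grasp_force is the grip in N (None keeps the last).
- robot.hold(seconds).
- robot.ik(position, orientation): joint angles nearest the present ones, or None.
- robot.camera(name): name is "side" or "top" or "wrist"; returns a dict with "color" (420x560x3 uint8, red, green, blue), "vertical_fov" (degrees; the focal length in pixels is half the picture's height over the tangent of half this angle, whatever the lens; pixels are square), "cx", "cy" (the principal point, pixels), "R" (3x3) and "t" (3): a world point X has camera coordinates R X + t. Camera axes: x right, y down, z forward; pixel columns grow to the right and rows downward; lengths in m; the calibration is good to about 2 mm. The wrist camera is an equidistant fisheye: a pixel r from the principal point sees the ray r / f radians off the axis. A picture is of the moment at which its call begins. There is no depth.
A pose or a line that the arm cannot do raises robot.MotionError and nothing moves.
- robot.sign_off(): hands the job in; it is judged then, once.
Readings, each from a call of its own:
- robot.current_clock(): time.
- robot.current_joint_positions(): joint angles.
- robot.current_dq(): joint speeds.
- robot.current_joint_efforts(): joint torques, N m.
- robot.current_ee_pos(): TCP position.
- robot.current_tcp_rot(): TCP orientation.
- robot.current_wrist_force(): force on the tool from outside, world axes, zero at the start.
- robot.current_torque(): the same for the moment, N m.
- robot.current_width(): finger opening in m.
- robot.current_grasp_force(): force on a finger pad.
Only numpy, scipy, OpenCV 4.12 (cv2) and the standard library are available. Lean on these libraries where they do the work, as an engineer would, in place of code of your own. Each camera call takes 0.05 s, during which the arm holds its last target. There are 200 camera calls.

TASK

Make up the two stamping kits for the next class: the green tray gets the black ink pad, the pale oblong leaf stamp and the dark square corner stamp; the yellow tray gets the blue ink pad and the round flower stamp. In each tray the pad lies flat, lid up, inside the wide well and each stamp stands rubber side down in a small square well of its own (either one). Set things down rather than dropping them, and leave the red pad, the roll of tape and the refill bottle where they are.

Things in the scene. Friction and masses are not known exactly. Their poses are not given: they have to be found in the camera images.
- tray_green: low sage-green kit tray, 148 (x) x 164 (y) mm outside and 12 mm high, held fast to the table. Origin at the centre of its underside, z up. Floor 3 mm thick, walls and dividers 4 mm thick and all 12 mm high. On its -y side one wide well, 140 (x) x 84 (y) mm inside, centred at (0, -36) mm; on its +y side two square wells, 68 x 68 mm inside, centred at (-36, 44) and (36, 44) mm. It stands to the left or the right of the stock, turned up to 0.4 rad. Gets the leaf-border kit.
- tray_yellow: low mustard-yellow kit tray, 148 (x) x 164 (y) mm outside and 12 mm high, held fast to the table. Origin at the centre of its underside, z up. Floor 3 mm thick, walls and dividers 4 mm thick and all 12 mm high. On its -y side one wide well, 140 (x) x 84 (y) mm inside, centred at (0, -36) mm; on its +y side two square wells, 68 x 68 mm inside, centred at (-36, 44) and (36, 44) mm. It stands to the left or the right of the stock, turned up to 0.4 rad. Gets the flower kit.
- pad_black: closed ink pad, a flat cream plastic case 104 (x) x 62 (y) x 24 (z) mm with rounded edges and a large black panel on its lid, about 90 g. Origin at the centre of its underside, x along its length, z up. Starts lying flat, its length roughly along y, on the paper-covered table, colour panel up, in the stock area between the trays. Belongs in the green tray's wide well.
- pad_blue: closed ink pad, a flat cream plastic case 104 (x) x 62 (y) x 24 (z) mm with rounded edges and a large dark blue panel on its lid, about 90 g. Origin at the centre of its underside, x along its length, z up. Starts lying flat, its length roughly along y, on the paper-covered table, colour panel up, in the stock area between the trays. Belongs in the yellow tray's wide well.
- pad_red: closed ink pad, a flat cream plastic case 104 (x) x 62 (y) x 24 (z) mm with rounded edges and a large red panel on its lid, about 90 g. Origin at the centre of its underside, x along its length, z up. Starts lying flat, its length roughly along y, on the paper-covered table, colour panel up, in the stock area between the trays. Spare stock: stays where it is.
- stamp_leaf: oblong block stamp of pale wood, 50 (x) x 30 (y) x 30 (z) mm, with a black leaf-branch picture on its top and a black rubber face below, about 35 g. Origin at the centre of its underside, x along its length, z up. Starts rubber down in the stock area.
- stamp_corner: square block stamp of dark wood, 42 x 42 x 30 mm (z), with a white label bearing a black L-shaped corner motif on its top and a black rubber face below, about 35 g. Origin at the centre of its underside, z up. Starts rubber down in the stock area.
- stamp_flower: round stamp: a wooden disc 46 mm across and 18 mm high (black rubber face below, ring of eight white petal dots on top) with a turned red-brown knob handle on it, 60 mm high in all. The knob is 28 mm across at its widest, 52 mm above the underside, and narrows to 14 mm at 30 mm above it. About 45 g. Origin at the centre of its underside, z up. Starts rubber down in the stock area.
- tape: small roll of blue tape lying flat, 64 mm across, 24 mm high, loose, to one side of the far end of the stock. Origin at the centre of its underside. Stays where it is.
- refill: small white ink refill bottle with a green band and a black cap, 36 mm across, 65 mm high, standing loose to one side of the far end of the stock. Origin at the centre of its underside. Stays where it is, standing.

How it is judged:
By the outcome, as a careful person would: the job done as asked, in the order asked, and still so for the second after the job is handed in, with the robot touching nothing.
It also fails if it takes over 120 s, if anything falls off the work surface, if the arm or the gripper's body presses on something with over 40 N, if the wrist force passes 120 N, or if a joint passes its speed limit or range.

## Working session

There is one attempt and no reset: what is moved stays moved. The work goes in short steps, each a Python script; the robot and the scene stay as the last script left them, time stands still between calls to the robot, and variables do not carry over. Pictures are saved under pics/ and viewed, at most 14 in all, crops included, and the job is handed in when it is done.

```bash
ls; mkdir -p pics; python3 - <<'E'
from plant import robot
import cv2,numpy as np
for n in("top","side"):
    c=robot.camera(n); cv2.imwrite(f"pics/{n}0.png",c["color"][:,:,::-1]); print(n,c["vertical_fov"],c["cx"],c["cy"],c["R"],c["t"])
    np.savez(f"{n}0.npz",**c)
E
```

```text
pics
top 53.04750023348602 280.1310384638529 213.27906393204515 [[-0.00728915 -0.99997002 -0.00261325]
 [-0.98065839  0.00765948 -0.19557723]
 [ 0.19559138  0.00113711 -0.98068482]] [-0.00334235  0.54740951  0.73225023]
side 44.32129720004607 276.9947761130039 213.88154272871145 [[-9.75345838e-01 -2.20681544e-01  3.89875580e-04]
 [-1.71654348e-01  7.57547751e-01 -6.29806470e-01]
 [ 1.38691315e-01 -6.14346043e-01 -7.76751993e-01]] [0.55444393 0.12121293 1.06646893]
```

View pics/top0.png

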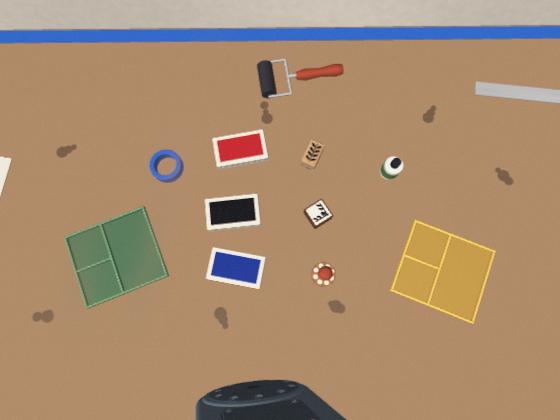

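View pics/side0.png

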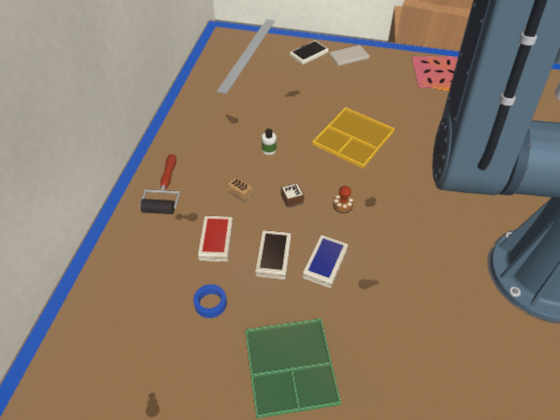

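The top view shows the green tray at about (117,257) and the yellow at (443,271). The pads are red (241,149), black (233,212) and blue (236,268); the stamps are leaf (313,154), corner (319,213) and flower (323,273). The tape is at (166,165) and the refill at (392,167). The side view agrees with this.

```bash
cat > vis.py <<'E'
import numpy as np,cv2
def rays(c,uv,z):
    uv=np.asarray(uv,float).reshape(-1,2); f=210/np.tan(np.radians(float(c["vertical_fov"]))/2)
    d=np.c_[(uv[:,0]-c["cx"])/f,(uv[:,1]-c["cy"])/f,np.ones(len(uv))]@c["R"]
    o=-c["R"].T@c["t"]; return (o+d*((z-o[2])/d[:,2])[:,None])[:,:2]
def rect(c,mask,box,z):
    m=np.zeros(mask.shape,np.uint8); x0,y0,x1,y1=box; m[y0:y1,x0:x1]=mask[y0:y1,x0:x1]*255
    k=max(cv2.findContours(m,cv2.RETR_EXTERNAL,cv2.CHAIN_APPROX_NONE)[0],key=cv2.contourArea)
    (x,y),(w,h),a=cv2.minAreaRect((rays(c,k,z)*1000).astype(np.float32))
    if w<h: w,h,a=h,w,a+90
    return np.round([x,y,w,h,(a+90)%180-90],1)   # mm, deg of the long side
E
python3 - <<'E'
import numpy as np,cv2
from vis import *
B={"top":dict(green=(55,195,180,315),yellow=(380,210,505,330),black=(195,185,270,238),blue=(195,240,275,295),corner=(295,193,340,235),leaf=(295,135,330,173),flower=(305,255,342,292)),
"side":dict(green=(235,310,350,420),yellow=(305,100,400,170),black=(250,225,298,282),blue=(298,230,352,290),corner=(275,178,308,210),leaf=(225,175,256,203),flower=(328,178,360,215))}
for n in B:
    c=dict(np.load(n+"0.npz")); im=c["color"]; h=cv2.cvtColor(im,cv2.COLOR_RGB2HSV); H,S,V=[h[...,i].astype(int) for i in range(3)]
    white=(S<70)&(V>150)
    M=dict(green=((H>40)&(H<90)&(S>60),.012),yellow=((H>17)&(H<32)&(S>150)&(V>130),.012),
      black=(white,.022),blue=(white,.022),corner=(white,.03),leaf=((V<60),.03),flower=(((H<6)|(H>174))&(S>120)&(V>80),.052))
    for k,b in B[n].items():
        try: print(n,k,rect(c,M[k][0],b,M[k][1]))
        except Exception as e: print(n,k,e)
t=cv2.imread("pics/top0.png")[130:295,195:345]; s=cv2.imread("pics/side0.png")[165:290,220:365]
a=cv2.resize(t,(480,528)); cv2.imwrite("pics/crop1.png",a)
E
```

```text
top green [474.2 312.1 163.6 148.  -68.3]
top yellow [ 442.5 -317.8  164.1  147.4   67.5]
top black [557.4  86.  105.3  66.1 -84. ]
top blue [449.9  77.9 105.6  62.9  78.8]
top corner [553.6 -81.1  37.9  37.5  31.9]
top leaf [661.1 -73.2   4.    0.   89.5]
top flower [437.2 -88.4  23.5  21.9  -1.5]
side green [472.2 315.8 166.2 147.2 -68.1]
side yellow [ 440.3 -312.6  176.1  152.7   67.5]
side black [555.7  93.2 117.9  63.2 -84. ]
side blue [448.1  85.1 117.4  64.7  79. ]
side corner [551.6 -80.   37.6  37.3  32.5]
side leaf max() iterable argument is empty
side flower max() iterable argument is empty
```

View pics/crop1.png

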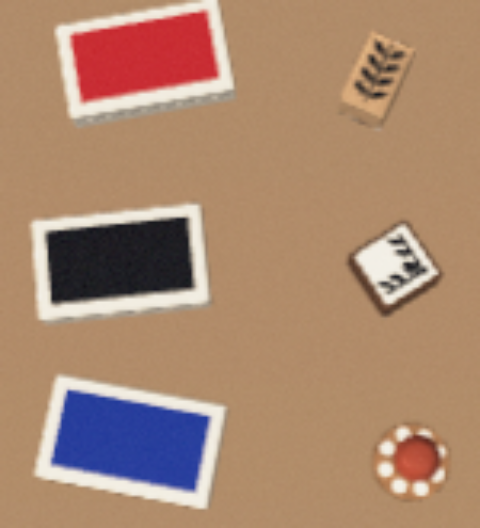

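The crop shows the leaf stamp's top face centred near (379,73), with its long axis from (395,40) to (362,107). Everything else lies flat and upright, so I'll start with the black pad.

```bash
cat > act.py <<'E'
import numpy as np
from plant import robot
TR={"green":(np.array([.474,.312]),21.7),"yellow":(np.array([.4425,-.317]),-22.5)}
def rot(a):
    c,s=np.cos(np.radians(a)),np.sin(np.radians(a)); return np.array([[c,s,0],[s,-c,0],[0,0,-1.]])
def wellpos(tray,off):
    o,a=TR[tray]; x,y=np.array(off)/1000.; c,s=np.cos(np.radians(a)),np.sin(np.radians(a))
    return o+[c*x-s*y,s*x+c*y]
def move(xy,a,tcpz,tray,off,force,free=False):
    """pick at xy (m) yaw a, tcp height tcpz; set in tray at offset (mm)."""
    p=wellpos(tray,off); b=TR[tray][1]; best=None
    for pa in (a,a+180):
        for pb in (b,b+180):
            q1=robot.ik([*xy,.15],rot(pa)); q2=robot.ik([*p,.15],rot(pb))
            if q1 is None or q2 is None: continue
            if abs((pb-pa+180)%360-180)>91: continue
            k=max(abs(q1[5]),abs(q2[5]))
            if best is None or k<best[0]: best=(k,pa,pb)
    _,pa,pb=best; t0=robot.current_clock()
    robot.movep([*xy,.13],rot(pa)); hit=robot.move_straight([*xy,tcpz],vel=.12,threshold=15)
    robot.gripper_close(force); w=robot.current_width()
    print("down hit",hit,"width",round(w*1000,1),"F",robot.current_grasp_force())
    robot.move_straight([*xy,.15],vel=.15); print("lifted width",round(robot.current_width()*1000,1))
    if abs(w)<.01: return
    robot.movep([*p,.14],rot(pb)); robot.move_straight([*p,tcpz+.012],vel=.15)
    hit=robot.move_straight([*p,tcpz+.0025],vel=.02,threshold=4)
    print("set hit",hit,"z-nominal mm",(robot.current_ee_pos()[2]-tcpz-.003)*1000,"width",robot.current_width())
    robot.gripper_open(); robot.move_straight([*p,.15],vel=.15)
    print("time",robot.current_clock()-t0,robot.current_clock())
E
python3 - <<'E'
import numpy as np
from vis import rays; from act import *
c=dict(np.load("top0.npz")); P=lambda u:rays(c,np.array(u)/3.2+[195,130],.03)
a,b,m=P([(395,40),(362,107),(379,73)]); print("leaf",m,np.degrees(np.arctan2(*(a-b)[::-1])),np.linalg.norm(a-b))
move((.558,.086),-84,.0065,"green",(0,-38),40)
E
```

```text
leaf [ 0.67394126 -0.07439791] -26.27898498846335 0.04842046296701294
down hit False width -0.3 F 0.0
lifted width -0.1
```

```bash
python3 - <<'E'
from plant import robot
import cv2
print(robot.current_clock(),robot.current_ee_pos(),robot.current_tcp_rot(),robot.current_width(),robot.current_wrist_force())
print(robot.current_joint_positions())
for n in("top","wrist"): cv2.imwrite(f"pics/{n}1.png",robot.camera(n)["color"][:,:,::-1])
E
```

```text
5.8 [0.55717474 0.08602754 0.14887603] [[-1.04527089e-01  9.94520134e-01 -1.94710773e-03]
 [ 9.94521996e-01  1.04527466e-01  9.23638993e-05]
 [ 2.95383995e-04 -1.92678694e-03 -9.99998100e-01]] -0.00013178101286651103 [0.87509836 0.72352314 0.37787388]
[-3.28285246e+00  1.14915625e+01  9.60681651e+01 -1.15849656e-03
  7.25519535e+01 -9.28244143e+00]
```

View pics/top1.png

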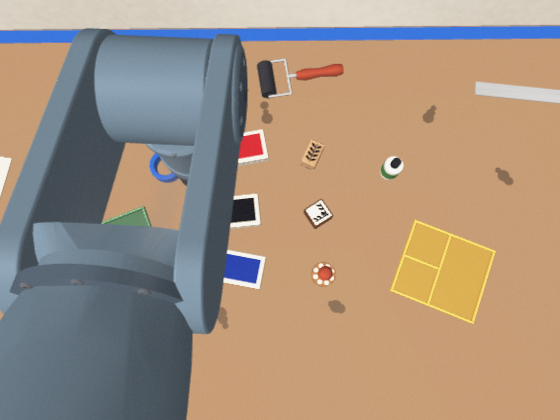

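View pics/wrist1.png

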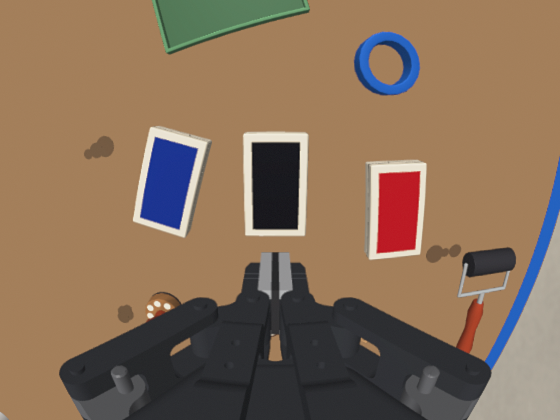

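The top view shows the black pad still at about (233,212), unmoved. In the wrist view it lies ahead of the fingertips, centred near (275,184). I'll check this against the wrist calibration.

```bash
cat >> vis.py <<'E'
def wrays(c,uv,z):
    uv=np.asarray(uv,float).reshape(-1,2)-[c["cx"],c["cy"]]; f=210/np.tan(np.radians(float(c["vertical_fov"]))/2)
    r=np.hypot(*uv.T); th=r/f; s=np.sin(th)/np.maximum(r,1e-9)
    d=np.c_[uv*s[:,None],np.cos(th)]@c["R"]; o=-c["R"].T@c["t"]; return (o+d*((z-o[2])/d[:,2])[:,None])[:,:2]
E
python3 - <<'E'
import numpy as np,cv2
from vis import *; from plant import robot
c=robot.camera("wrist"); print({k:v for k,v in c.items() if k!="color"}, -c["R"].T@c["t"])
print(wrays(c,[(275,184),(276,257),(169,182),(396,210),(387,63),(169,52)],.02))
t=dict(np.load("top0.npz")); print(-t["R"].T@t["t"]); print(rays(t,[(233,210),(236,267),(241,148),(166,165),(167,271)],.02))
s=dict(np.load("side0.npz")); print(-s["R"].T@s["t"]); print(rays(s,[(274,252),(326,259),(216,237),(210,300)],.02))
E
```

```text
{'vertical_fov': 65.70646984690485, 'cx': 274.80551053391207, 'cy': 206.80883676291828, 'R': array([[ 0.99451185,  0.10459181, -0.0025954 ],
       [ 0.1004881 , -0.94799783,  0.30199712],
       [ 0.02912599, -0.30060052, -0.9533053 ]]), 't': array([-0.5635338 , -0.0006914 ,  0.34686687])} [0.55040768 0.16255393 0.32941624]
[[0.55760298 0.0882779 ]
 [0.56694565 0.00971021]
 [0.45057405 0.07989967]
 [0.68669765 0.07489974]
 [0.65233552 0.22123349]
 [0.44219444 0.20975588]]
[ 0.39357553 -0.00836777  0.82515878]
[[0.56141528 0.08465227]
 [0.45055499 0.0773203 ]
 [0.68883884 0.07040017]
 [0.65432172 0.21992839]
 [0.44397442 0.20839726]]
[0.41367133 0.68571193 0.90450639]
[[0.55512301 0.08725155]
 [0.44660146 0.08064512]
 [0.68436883 0.07672402]
 [0.65109761 0.22526314]]
```

The position was right: the wrist camera gives (0.558, 0.088). The fingertips must have slid over the rounded lid edge, so I'll grip lower and record what happens.

```bash
python3 - <<'E'
from act import *; import cv2
robot.gripper_open(); R=rot(96)
print(robot.current_tcp_rot()[0,0], robot.current_width())
xy=(.558,.087)
robot.move_straight([*xy,.0025],attitude=robot.current_tcp_rot(),vel=.12,threshold=15); print(robot.current_ee_pos())
cv2.imwrite("pics/w2.png",robot.camera("wrist")["color"][:,:,::-1])
robot.gripper_close(30); print(robot.current_width(),robot.current_grasp_force(),robot.current_wrist_force(),robot.current_clock())
if robot.current_width()>.05: robot.move_straight([*xy,.03],vel=.06); print(robot.current_width())
cv2.imwrite("pics/s2.png",cv2.resize(robot.camera("side")["color"][150:300,180:380,::-1],(800,600)))
E
```

```text
-0.10452678240253344 0.08523312053488716
[0.55883657 0.08696328 0.00336169]
-9.052265023485116e-05 0.0 [-0.19983218 -0.03180227  0.53503962] 8.9333
```

View pics/w2.png

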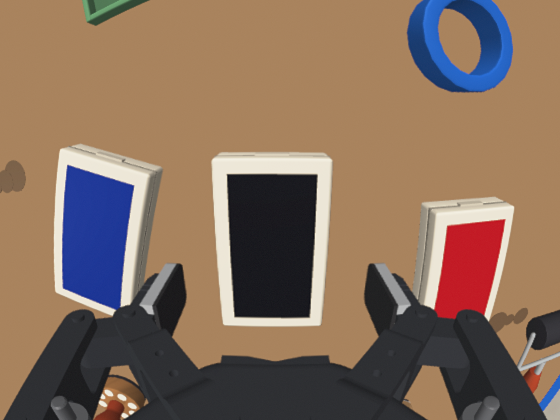

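View pics/s2.png

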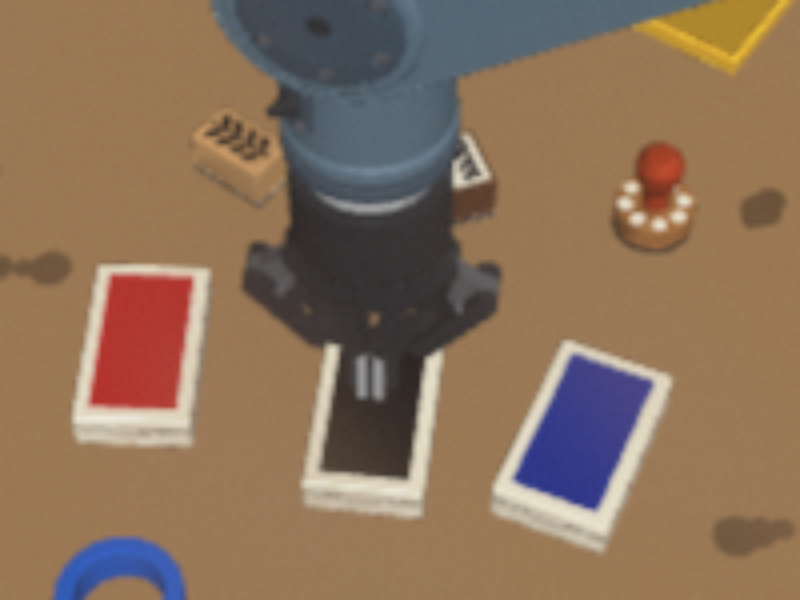

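The fingers closed above the lid with no force at all, so the real tips are higher than the reported TCP. I'll measure the tip height from the side view, where the shut tips are at crop (371,398), i.e. full-image pixel (272.8,249.5), and the wrist view.

```bash
python3 - <<'E'
from act import *; from vis import *
s=dict(np.load("side0.npz")); e=robot.current_ee_pos(); print(e)
for z in (.003,.02,.025,.03,.04): print(z,rays(s,[(272.75,249.5)],z))
q=robot.move_straight([e[0],e[1],.12]); print(robot.current_ee_pos(),robot.current_wrist_force())
c=robot.camera("side"); o=c["color"]; import cv2
cv2.imwrite("pics/s3.png",cv2.resize(o[100:280,170:410,::-1],(800,600)))
f=210/np.tan(np.radians(c["vertical_fov"])/2); e=robot.current_ee_pos()
for k in(0,.02,.04):
    p=c["R"]@(e+[0,0,k])+c["t"]; u=f*p[:2]/p[2]+[c["cx"],c["cy"]]; print(k,u,(u-[170,100])*3.333)
E
```

```text
[0.55797464 0.08700917 0.00247464]
0.003 [[0.56189177 0.07003024]]
0.02 [[0.55909673 0.08164035]]
0.025 [[0.55827466 0.08505509]]
0.03 [[0.55745259 0.08846982]]
0.04 [[0.55580844 0.0952993 ]]
[0.55715103 0.08703796 0.11899546] [-0.69441249  0.38570859 -0.16402264]
0 [272.90755928 222.57996261] [342.99089507 408.55901537]
0.02 [272.84702975 216.10771942] [342.78915015 386.98702883]
0.04 [272.78455546 209.4275287 ] [342.58092333 364.72195315]
```

View pics/s3.png

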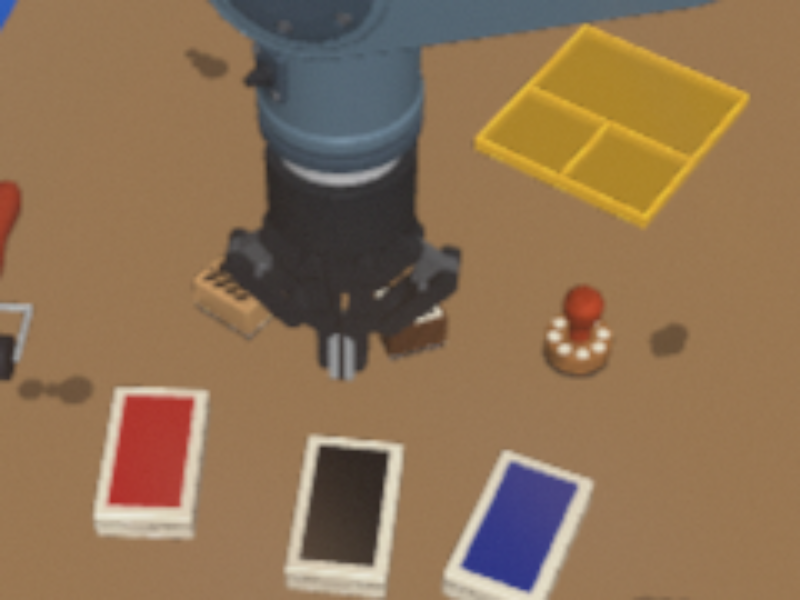

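The shut tips show at crop row 378, while the reported TCP projects to row 408, so the tips sit about 25 mm above the reported TCP. I'll pin the offset down with a gentle touch on bare table at (0.50, 0).

```bash
python3 - <<'E'
from act import *
R=robot.current_tcp_rot()
robot.movep([.5,0,.06],R); robot.gripper_close(20)
robot.move_straight([.5,0,-.008],vel=.08,threshold=4)
h=robot.move_straight([.5,0,-.04],vel=.02,threshold=4); print(h,robot.current_ee_pos(),robot.current_wrist_force())
robot.move_straight([.5,0,.1]); robot.gripper_open(); print(robot.current_clock())
E
```

```text
True [ 4.99938371e-01 -4.60415469e-06 -3.82206564e-02] [-0.6529683   0.01386981  4.85833661]
14.9667
```

The touch gives an offset of about 38 mm; the edge I saw in the pictures was the near edge of the 22 mm wide pad, which explains the lower estimate. I'll apply it and retry the black pad.

```bash
python3 - <<'E'
s=open("act.py").read()
s=s.replace('    p=wellpos','    tcpz-=.0375 # measured: tips are 37.5 mm behind the reported TCP\n    p=wellpos',1)
open("act.py","w").write(s)
E
python3 - <<'E'
from act import *; import cv2
move((.558,.087),-84,.0055,"green",(0,-38),40)
cv2.imwrite("pics/w4.png",robot.camera("wrist")["color"][:,:,::-1])
E
```

```text
down hit False width 61.0 F 44.2221550270915
lifted width 60.8
set hit True z-nominal mm 0.9024775978461559 width 0.06067875021411607
time 8.566600000000001 23.5333
```

View pics/w4.png

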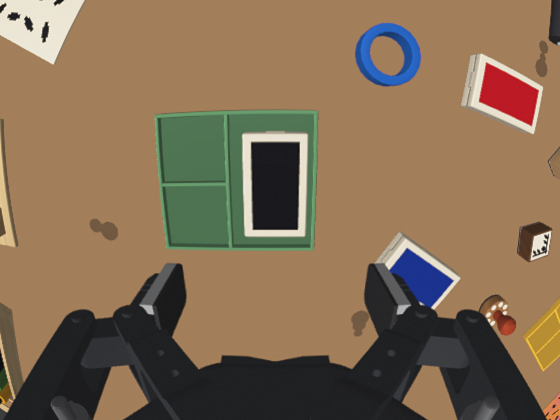

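The black pad lies lid up inside the green wide well, centred near (275,185). Next are the leaf and corner stamps.

```bash
python3 - <<'E'
from act import *; import cv2
move((.6735,-.0745),-26.3,.014,"green",(-36,50),30)
move((.553,-.081),32,.0135,"green",(36,50),30)
cv2.imwrite("pics/w5.png",robot.camera("wrist")["color"][:,:,::-1])
E
```

```text
down hit False width 29.1 F 30.66289186477661
lifted width 29.5
set hit True z-nominal mm 0.31615280024110526 width 0.029096616260870532
time 11.0334 34.6167
down hit False width 41.2 F 31.70630693435669
lifted width 41.1
set hit True z-nominal mm 0.5145351083494744 width 0.04140367521528719
time 10.174999999999997 44.7917
```

View pics/w5.png

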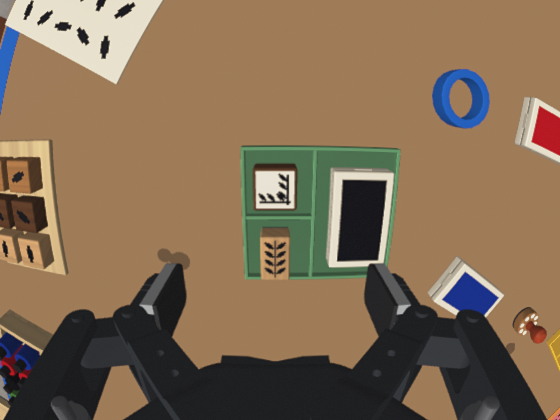

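The corner stamp stands at (275,188) and the leaf at (275,253), both in their own wells. The leaf is near the wall, but set-down contact came at floor height. Now the yellow kit.

```bash
python3 - <<'E'
from act import *; import cv2
from vis import *
c=robot.camera("wrist"); o,a=TR["green"]; ca,sa=np.cos(np.radians(a)),np.sin(np.radians(a))
print("leaf in tray mm",(wrays(c,[(275,253),(275,187)],.033)-o)@np.array([[ca,-sa],[sa,ca]])*1000)
move((.450,.0785),79,.0055,"yellow",(0,-38),40)
move((.437,-.0885),67.5,.032,"yellow",(36,46),25)
robot.movep([.3,-.1,.25],rot(0))
cv2.imwrite("pics/w6.png",robot.camera("wrist")["color"][:,:,::-1])
cv2.imwrite("pics/t6.png",robot.camera("top")["color"][:,:,::-1])
E
```

```text
leaf in tray mm [[-30.15034188  48.94428523]
 [ 38.31616928  48.96387061]]
down hit False width 61.0 F 43.44813231378794
lifted width 60.6
set hit True z-nominal mm 0.7914571533206528 width 0.06056885594200095
time 9.875 54.7667
down hit False width 25.6 F 24.38751962443348
lifted width 25.6
set hit True z-nominal mm 0.18564984268496215 width 0.025242303448028434
time 9.258300000000006 64.025
```

View pics/t6.png

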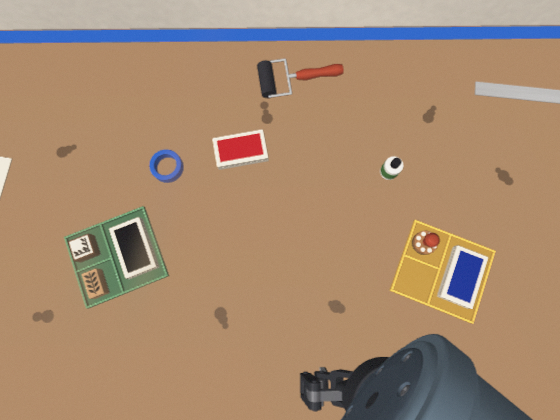

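The top view shows both kits complete: the black pad, corner and leaf stamps in the green tray, and the blue pad (465,277) and upright flower stamp (427,242) in the yellow. The red pad, tape and refill haven't moved. I'm handing it in.

```bash
python3 -c "
from plant import robot
print(robot.current_clock(),robot.sign_off())"
```

```text
the job is handed in; nothing more can be done
65.2333 None
```

Both stamping kits are made up as asked, the red pad, tape and refill bottle haven't moved, and the job was handed in at 65 s; my first two tries at the black pad closed on nothing because the fingertips sit about 38 mm short of the reported TCP.

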